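# Clear the cutting board: sort its turnings into trays and lay the straightedge ready

### The job

Clear the cutting board: stand the two empty wooden spools upright in the square tray and lay the tool handle flat in the long tray. Then lay the straightedge flat on the bench with its long edge flush along the cutting board's near long edge (the one towards the robot), its whole length within that edge. Let go of everything and leave the other things on the bench where they are.

Things in the scene. Friction and masses are not known exactly. Their poses are not given: they have to be found in the camera images.
- board: Flat plywood cutting board fixed to the bench, 160 mm (its x) x 280 mm (its y) x 15 mm thick. Origin at the centre of its underside, on the bench top (z = 0); its top is at z = 15 mm. Its -x long side is the near one, towards the robot. Its position and yaw vary.
- board_near_edge (a point): Middle of the top of the board's near long edge (80 mm from the board's origin along its -x, 15 mm above the bench); the edge runs along the board's y and the side face is vertical.
- long_tray: Pale wooden open tray fixed to the bench, oblong: 96 mm (its x) x 182 mm (its y), 25 mm tall, walls 6 mm thick, so 84 x 170 mm inside; floor 6 mm thick. Origin at the centre of its underside. It stands to the left or right of the board.
- square_tray: Pale wooden open tray fixed to the bench, square: 132 x 132 mm, 25 mm tall, walls 6 mm thick, so 120 x 120 mm inside; floor 6 mm thick. Origin at the centre of its underside. It stands on the other side of the board from the long tray.
- spool_a: Empty pale wooden thread spool, no thread on it, 60 mm tall, standing upright on the cutting board: two 48 mm wide round flanges, each 12 mm thick, at top and bottom, tapering to a 28 mm core between. About 60 g. Origin at the centre of its underside, z along the spool's axis.
- spool_a_mid (a point): Centre of spool_a, 30 mm above its underside.
- spool_b: Empty pale wooden thread spool, no thread on it, 60 mm tall, standing upright on the cutting board: two 48 mm wide round flanges, each 12 mm thick, at top and bottom, tapering to a 28 mm core between. About 60 g. Origin at the centre of its underside, z along the spool's axis.
- spool_b_mid (a point): Centre of spool_b, 30 mm above its underside.
- handle: Dark wooden tool handle lying flat on the cutting board, 120 mm long: a square bar 94 mm long, 28 mm wide and 28 mm thick with rounded edges, with a 20 mm thick brass ferrule, 26 mm long, at the +x end. About 80 g. Origin on its underside in the middle of its length, x along it.
- handle_mid (a point): Centre of the handle, 14 mm above its underside.
- straightedge: Aluminium straightedge lying flat on the bench to the left or right of the board: a flat bar 40 mm wide (its x), 180 mm long (its y), 8 mm thick, carrying along its centre line an upright wooden grip rib 14 mm wide (x), 80 mm long (y), whose top is 40 mm above the bench. Both long edges are straight and alike; either may face the board. About 220 g. Origin at the centre of its underside.
- straightedge_grip (a point): Middle of the top of the straightedge's grip rib, 40 mm above its underside.
- thread_cone: Bystander, to be left alone: cone of pale thread on a grey foot, 68 mm across the foot, 87 mm tall, standing; origin under its centre.
- glue_jar: Bystander, to be left alone: white closed jar with a grey cap, 60 mm across, 70 mm tall, standing; origin under its centre.
- wood_bell: Bystander, to be left alone: pale turned wooden bell, 60 mm across its foot, 60 mm tall, standing; origin under its centre.
- beech_block: Bystander, to be left alone: pale wooden block 50 x 110 x 30 mm, lying; origin under its centre.
- varnish_pot: Bystander, to be left alone: open steel pot, 72 mm across, 60 mm tall, standing; origin under its centre.

How it is judged:
By the outcome, as a careful person would: the job done as asked, in the order asked, and still so for the second after the job is handed in, with the robot touching nothing.
It also fails if it takes over 72 s, if anything falls off the work surface, if the arm or the gripper's body presses on something with over 40 N, if the wrist force passes 120 N, or if a joint passes its speed limit or range.

### The arm

A 6-joint arm with a two-finger parallel gripper is mounted at the origin on the work surface. World frame = base frame: x ahead of the robot, y to its left, z up, the work surface at z = 0. Lengths are in mm, angles in rad, forces in N, time in s.
With the tool pointing down it reaches from about 275 to 750 mm from the base axis. Payload 10.2 kg.
Tool frame: the origin (TCP) lies at the very end of the fingers, on their centre line; the grasp point (between the pads) lies 19 mm behind it; z points along the fingers, y is the line along which they close (so a half turn about z gives the same grasp; the last joint's range is limited). The gripper opens to 85 mm and grips with 20 to 120 N. Pads are 22 mm wide; open, the fingers measure 114 mm over their backs; the gripper's body (76 mm by 85 mm) begins 54 mm behind the grasp point. The pads swing forward as they close: fully open they stand 13 mm farther back than shut.
Start: joints at [1.034, 0.313, 1.498, -0, 1.331, -0.223], TCP at [162.067, 499.365, 231.294] pointing down, gripper open.
Joint ranges: [-2.94, 2.94], [-0.97, 2.17], [0.19, 2.56], [-1.23, 4.37], [0.02, 3.11], [-2.88, 2.88]. Speed limits (rad/s): [2.39, 2.39, 3.01, 3.14, 3.14, 3.14].

### API

Orientations are given as a unit quaternion [w, x, y, z].
In Python, from rig import * gives the robot as it stands. The module is installed in compiled form; this text tells all that it offers.
- The arm moves only by the shell command python3 -m crank 'ROWS' [FORCE]. ROWS is JSON, a list that holds one entry, the list of rows, each a list of 7 numbers: the shift along the tool's x, y, z in units of 25 mm (1.0 is 25 mm), then the turn, a rotation vector about the tool's x, y, z in units of 8 degrees (1.0 is 8 degrees), then the finger opening in mm, from 0 to 85.4. A call has exactly 8 rows; each row shifts and turns the commanded pose from where the row before left it, along the tool's axes as they then stand; what a row does not reach is not made up. A row lasts 1/10 s, in which the tool goes at most 50 mm and 8.59 degrees, less where a joint would pass 70% of its speed; a pose out of reach is approached as far as the arm can. A call is refused whole if a number of a shift passes 1 or a number of a turn 1, either way. A call with a gripper value outside its range is refused whole. The fingers move at their own pace and stop on an object; FORCE is the grip in N (left out, the last holds). Time passes only in rows, so rows that do not move let the fingers close, or fill a call up. It gives the time, the measured TCP pose, the force, the opening and the grip force at its end, in the units of the state.
- sense(): the state, without advancing time (a new reading comes with each control period).
- capture(name): name is "side" or "top"; returns the picture (384x512x3 uint8, blue, green, red); there is no depth.
- camera_model(name): a dict with "fx", "fy", "cx", "cy" (pixels), "world_from_camera" (4x4, takes a point from camera to world coordinates). Camera axes: x right, y up, looking along -z (the intrinsics and any distortion apply to the point x, -y, -z); pixel columns grow to the right and rows downward; lengths in mm; the calibration is good to about 2 mm. A picture is of the moment at which its call begins. camera_model takes no time and is no camera call.
- finish_job(): hands the job in; it is judged then, once.
The state is a dict: "time_s": time; "joints": joint angles; "dq": joint speeds; "tau": joint torques, N m; "eef_pos": TCP position; "ee_rot": TCP orientation; "force": force on the tool from outside, world axes, zero at the start; "wrist_torque": the same for the moment, N m; "grip_width": opening from 0.0 (shut) to 1.0 (fully open); "grip_force": force on a finger pad.
Only numpy, scipy, OpenCV 4.12 (cv2) and the standard library are available. Lean on these libraries where they do the work, as an engineer would, in place of code of your own. Each camera call takes 0.05 s, during which the arm holds its last target. There are 200 camera calls.

## Working session

There is one attempt and no reset: what is moved stays moved. The work goes in short steps, Python scripts to look and compute and a shell command to move; the robot and the scene stay as the last step left them, time stands still between calls to the robot, and variables do not carry over. Pictures are saved under pics/ and viewed, at most 10 in all, crops included, and the job is handed in when it is done.

```bash
mkdir -p pics
python3 - <<'E'
from rig import *
import cv2
for n in("top","side"):
    im=capture(n); cv2.imwrite(f"pics/{n}0.png",im)
    m=camera_model(n); print(n,m)
print(sense())
E
```

```text
top {'fx': 350.74124342339235, 'fy': 350.74124342339235, 'cx': 251.53631462030253, 'cy': 189.7478375964444, 'world_from_camera': array([[-1.16603808e-02,  9.79827592e-01, -1.99504201e-01,
         3.90868119e+02],
       [-9.99929430e-01, -1.18795775e-02,  9.83446300e-05,
        -7.56756408e+00],
       [-2.27366484e-03,  1.99491269e-01,  9.79896966e-01,
         1.07770371e+03],
       [ 0.00000000e+00,  0.00000000e+00,  0.00000000e+00,
         1.00000000e+00]])}
side {'fx': 470.14202727058523, 'fy': 470.14202727058523, 'cx': 264.69631820908137, 'cy': 200.35406372587894, 'world_from_camera': array([[ 9.50657569e-01,  1.62009696e-01, -2.64580885e-01,
         2.58384036e+02],
       [-3.10227182e-01,  5.04787967e-01, -8.05573214e-01,
        -9.94392158e+02],
       [ 3.04657555e-03,  8.47904456e-01,  5.30140314e-01,
         7.43301818e+02],
       [ 0.00000000e+00,  0.00000000e+00,  0.00000000e+00,
         1.00000000e+00]])}
{'time_s': 0.1, 'joints': array([ 1.03359342e+00,  3.13400477e-01,  1.49837225e+00, -4.43689508e-05,
        1.33097624e+00, -2.23415607e-01]), 'dq': array([ 0.00054289,  0.00012181, -0.00153339,  0.00098569, -0.00146708,
       -0.00094157]), 'tau': array([ 1.13845585e-03, -4.12900114e+01, -2.60147846e+01, -2.21429186e-04,
        2.93287289e-03, -1.46463279e-06]), 'eef_pos': array([161.95738357, 499.15223501, 230.78481323]), 'ee_rot': array([-1.94609692e-04,  1.56245526e-01,  9.87718078e-01, -5.44846877e-04]), 'force': array([0.27267071, 0.25629033, 0.62931532]), 'wrist_torque': array([-0.01325947, -0.00886645, -0.04920309]), 'grip_force': 0.0, 'grip_width': 0.9969376387475102}
```

View pics/top0.png

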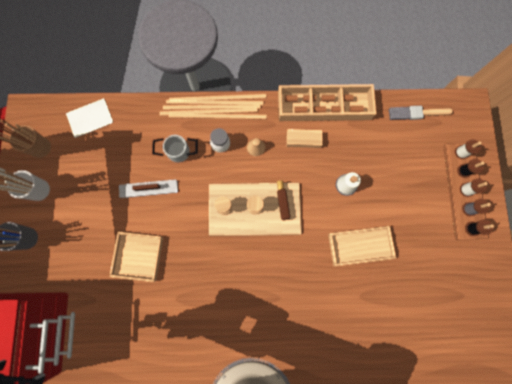

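View pics/side0.png

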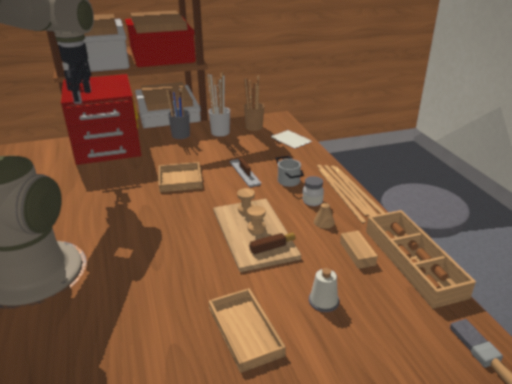

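The top view shows the board at about (255,209), with spools at (223,206) and (257,205) and the handle at (283,203). The straightedge is at (149,188), the square tray at (137,257) and the long tray at (363,246). I'll zoom in before measuring.

Run:
```python
import cv2,numpy as np
im=cv2.imread("pics/top0.png")
a=cv2.resize(im[170:290,105:305],None,fx=4,fy=4,interpolation=cv2.INTER_CUBIC)
cv2.imwrite("pics/c1.png",a)
s=cv2.imread("pics/side0.png")
b=cv2.resize(s[150:300,150:350],None,fx=4,fy=4,interpolation=cv2.INTER_CUBIC)
cv2.imwrite("pics/c2.png",b)
```

```text
(no output)
```

View pics/c1.png

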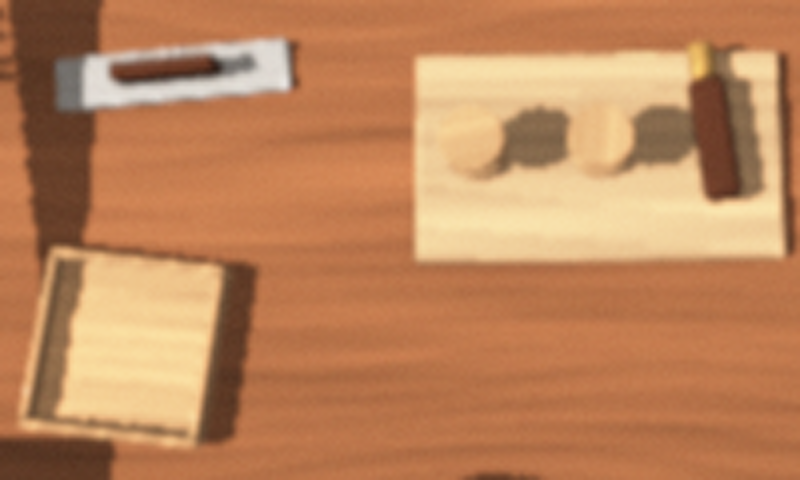

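View pics/c2.png

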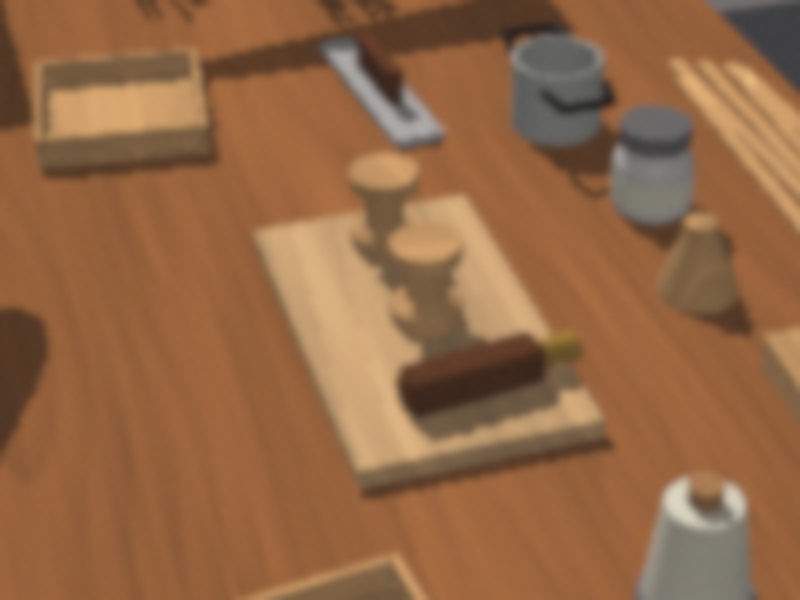

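The crops show both spools standing and the handle at the board's right end, its ferrule towards far +x. The straightedge lies left of the board with its rib in the middle. Next I'll measure these with masks.

```bash
cat > h.py <<'E'
import cv2,numpy as np
from rig import *
def ray(n,uv,z):
    m=camera_model(n);T=m["world_from_camera"];uv=np.atleast_2d(np.asarray(uv,float))
    d=np.c_[(uv[:,0]-m["cx"])/m["fx"],-(uv[:,1]-m["cy"])/m["fy"],-np.ones(len(uv))]@T[:3,:3].T
    o=T[:3,3];return (o+d*((z-o[2])/d[:,2])[:,None])[:,:2]
def proj(n,P):
    m=camera_model(n);T=m["world_from_camera"];p=(np.atleast_2d(P)-T[:3,3])@T[:3,:3]
    return np.c_[m["cx"]+m["fx"]*p[:,0]/-p[:,2],m["cy"]-m["fy"]*p[:,1]/-p[:,2]]
def rect(n,mask,z,seed,up=4):
    k=np.zeros_like(mask);c,_=cv2.findContours(mask,cv2.RETR_EXTERNAL,cv2.CHAIN_APPROX_NONE)
    c=[q for q in c if cv2.contourArea(q)>100*0.1*up*up]
    c=min(c,key=lambda q:-cv2.pointPolygonTest(q,(seed[0]*up,seed[1]*up),True))
    uv=(c[:,0]+0.5)/up-0.5
    w=ray(n,uv,z).astype(np.float32);(cx,cy),(a,b),t=cv2.minAreaRect(w)
    if a>b:a,b,t=b,a,t-90      # t: direction of short side (deg from x)
    return np.round([cx,cy,a,b,(t+90)%180-90],1)
def big(n,im,up=4): 
    return cv2.resize(im,None,fx=up,fy=up,interpolation=cv2.INTER_CUBIC)
E
python3 - <<'E'
from h import *
for n,seeds in (("top",dict(board=(225,225),sq=(137,257),lt=(363,246),se=(170,185),hd=(284,207))),("side",dict(board=(240,230),sq=(180,181),lt=(245,325),se=(245,172),hd=(268,244)))):
    im=big(n,cv2.imread(f"pics/{n}0.png"));hsv=cv2.cvtColor(im,cv2.COLOR_BGR2HSV)
    for k,s in seeds.items(): 
        x,y=s[0]*4,s[1]*4; print(n,k,hsv[y,x],end=' ')
    print('bg',hsv[300*4,220*4],hsv[150*4,140*4])
    pale=((hsv[...,0]>=13)&(hsv[...,2]>90)).astype(np.uint8)*255
    cv2.imwrite(f"pics/m_{n}.png",cv2.resize(pale,(768,576)))
    se=((hsv[...,1]<90)&(hsv[...,2]>50)).astype(np.uint8)*255
    dark=((hsv[...,0]<11)&(hsv[...,2]<110)&(hsv[...,1]>90)).astype(np.uint8)*255
    for k,m,z in (("board",pale,15),("sq",pale,25),("lt",pale,25),("se",se,8),("hd",dark,43)):
        print(k,rect(n,m,z,seeds[k]))
c=lambda x,y,ox,oy:((x+.5)/4-.5+ox,(y+.5)/4-.5+oy)
print(ray("top",[c(415,260,105,170),c(415,57,105,170),c(780,53,105,170),c(785,257,105,170)],15).round(1))
print('spools top',ray("top",[c(473,138,105,170),c(601,132,105,170)],75).round(1),'side',ray("side",[c(384,171,150,150),c(425,244,150,150)],75).round(1))
print('tray',ray("top",[c(52,247,105,170),c(225,265,105,170),c(197,443,105,170),c(22,427,105,170)],25).round(1))
print('se',ray("top",[c(57,110,105,170),c(57,60,105,170),c(292,40,105,170),c(295,90,105,170)],8).round(1))
print('hd',ray("top",[c(722,198,105,170)],35).round(1),ray("top",[c(698,43,105,170)],35).round(1))
E
```

```text
top board [ 21  79 248] top sq [ 20  96 248] top lt [ 18 100 244] top se [ 16  15 218] top hd [  9 160 110] bg [ 11 153  95] [ 11 154 184]
board [ 5.527e+02 -1.490e+01  1.734e+02  2.859e+02  4.000e-01]
sq [408.8 336.1 138.5 142.5  -7.3]
lt [ 432.4 -332.   102.2  192.4    6.3]
se [618.1 315.4  47.5 184.6   5.3]
hd [ 557.6 -103.2   22.7   88.1  -82.5]
side board [ 16 107 207] side sq [ 16 123 216] side lt [ 16 124 214] side se [ 9 52 79] side hd [ 10 134  63] bg [ 15 117 133] [  4 184  90]
board [ 6.322e+02 -1.020e+01  6.894e+02  9.023e+02  7.000e-01]
sq [397.  285.3 207.2 506.5 -18. ]
lt [ 6.270e+02 -2.370e+01  6.799e+02  8.899e+02  7.000e-01]
se [617.  311.9  47.8 199.5   5.6]
hd [ 555.9 -120.    43.6   86.2  -83.8]
[[ 470.8  124. ]
 [ 627.5  126.1]
 [ 627.2 -157.2]
 [ 469.7 -154.8]]
spools top [[553.6  75.8]
 [556.8 -16.9]] side [[554.7  76.6]
 [554.6 -19.6]]
tray [[482.9 394.6]
 [468.  264.6]
 [339.4 279.8]
 [352.2 408.1]]
se [[590.3 404.1]
 [630.  406.6]
 [643.8 223.4]
 [603.9 219.9]]
hd [[ 512.5 -106.8]] [[631.3 -92.1]]
```

View pics/m_top.png

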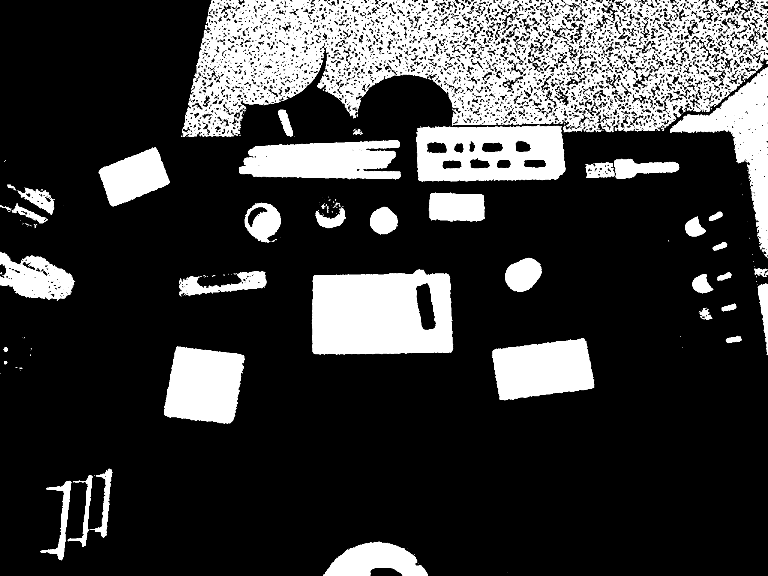

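```bash
cat >> h.py <<'E'
from scipy.spatial.transform import Rotation as R
def to(x,y,z,yaw=None):
    "shift in tool axes/units to reach x,y,z; first the turn (units about tool z) that brings tool y to yaw deg (mod 180)"
    s=sense();q=s["ee_rot"];r=R.from_quat([q[1],q[2],q[3],q[0]]);M=r.as_matrix()
    y0=np.degrees(np.arctan2(M[1,1],M[0,1]));t=0
    if yaw is not None:
        d=(yaw-y0+90)%180-90;t=-d/8;M=(R.from_euler('z',d,degrees=True)*r).as_matrix()
    print('t%.1f'%s["time_s"],'pos',s["eef_pos"].round(1),'yaw %.1f tilt %.2f'%(y0,np.degrees(np.arccos(-M[2,2]))),'F',s["force"].round(1),'w %.1f gf %.0f'%(s["grip_width"]*85.4,s["grip_force"]),
     'turn z %.2f'%t,'shift',((np.array([x,y,z])-s["eef_pos"])@M/25).round(2))
E
python3 -m crank '[[[0,0,0,0,0,1,85],[0,0,0,0,0,1,85],[0,0,0,0,0,1,85],[0,0,0,0,0,1,85],[0,0,0,0,0,1,85],[0,0,0,0,0,1,85],[0,0,0,0,0,1,85],[0,0,0,0,0,1,85]]]' 60
python3 -c "
from h import *
to(554,76,120,0);to(554,76,120)"
```

```text
time_s: 0.9
eef_pos: [162.0, 499.2, 231.0]
ee_rot: [0.0, 0.658, 0.753, -0.0]
force: [0.9, -0.6, -0.1]
grip_width: 0.991
grip_force: 0.0
t0.9 pos [162.  499.2 231. ] yaw 7.7 tilt 0.04 F [ 0.9 -0.6 -0.1] w 84.6 gf 0 turn z 0.96 shift [-16.93  15.68   4.44]
t0.9 pos [162.  499.2 231. ] yaw 7.7 tilt 0.04 F [ 0.9 -0.6 -0.1] w 84.6 gf 0 turn z 0.00 shift [-18.87  13.28   4.44]
```

```bash
python3 -m crank '[[[0,0,0,0,0,0.96,85],[-1,0.92,0,0,0,0,85],[-1,0.92,0,0,0,0,85],[-1,0.92,0,0,0,0,85],[-1,0.92,0,0,0,0,85],[-1,0.92,0,0,0,0,85],[-1,0.92,0,0,0,0,85],[-1,0.92,0,0,0,0,85]]]' >/dev/null
python3 -m crank '[[[-1,0.92,0.5,0,0,0,85],[-1,0.92,0.5,0,0,0,85],[-1,0.92,0.5,0,0,0,85],[-1,0.92,0.5,0,0,0,85],[-1,0.92,0.5,0,0,0,85],[-1,0.92,0.5,0,0,0,85],[-1,0.92,0.5,0,0,0,85],[-1,0.92,0.5,0,0,0,85]]]' >/dev/null
python3 -c "
from h import *
to(554.5,76,47)"
```

```text
t2.5 pos [509.9 125.2 130.5] yaw 0.3 tilt 0.03 F [0.4 0.4 0.4] w 85.0 gf 0 turn z 0.00 shift [-1.98  1.77  3.34]
```

```bash
python3 -m crank '[[[-0.66,0.6,0,0,0,0,85],[-0.66,0.6,0,0,0,0,85],[-0.66,0.6,0,0,0,0,85],[0,0,0.6,0,0,0,85],[0,0,0.7,0,0,0,85],[0,0,0.7,0,0,0,85],[0,0,0.7,0,0,0,85],[0,0,0.64,0,0,0,85]]]' >/dev/null
python3 -m crank '[[[0,0,0,0,0,0,30],[0,0,0,0,0,0,30],[0,0,0,0,0,0,30],[0,0,0,0,0,0,30],[0,0,0,0,0,0,30],[0,0,0,0,0,0,30],[0,0,0,0,0,0,30],[0,0,0,0,0,0,30]]]' 50
python3 -c "
from h import *
cv2.imwrite('pics/g1.png',big('side',capture('side')[130:280,170:370]))
to(410.6+3.6,336.8+30,110)"
```

```text
time_s: 4.1
eef_pos: [555.2, 77.2, 49.0]
ee_rot: [0.001, 0.705, 0.709, 0.001]
force: [-0.9, -0.3, 5.4]
grip_width: 0.541
grip_force: 51.0
t4.2 pos [555.2  77.2  49. ] yaw 0.3 tilt 0.11 F [-1.1  0.1  6.2] w 46.0 gf 51 turn z 0.00 shift [11.62 -5.57 -2.45]
```

View pics/g1.png

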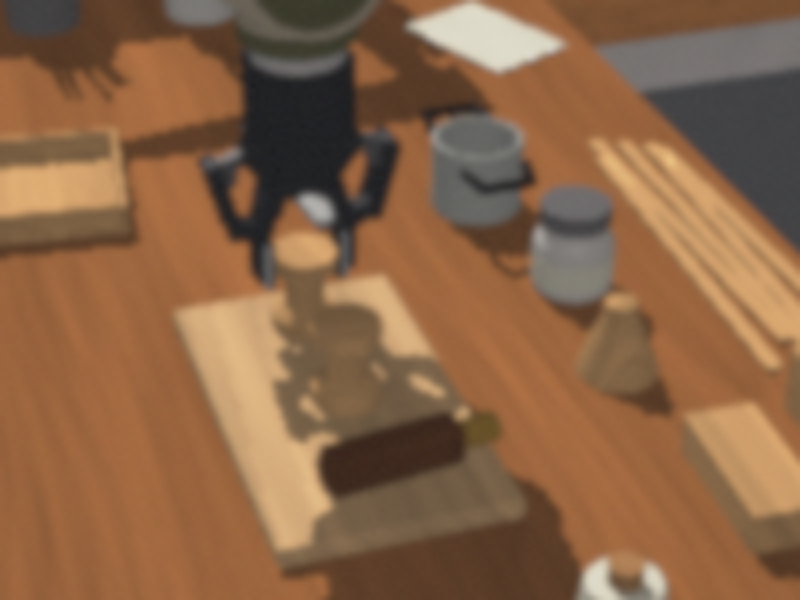

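The spool is held upright by its top flange, at about (305,255) in the crop. I'll carry it to the square tray.

```bash
python3 -m crank '[[[0,0,-0.8,0,0,0,30],[0,0,-0.8,0,0,0,30],[0,0,-0.8,0,0,0,30],[0.97,-0.46,0,0,0,0,30],[0.97,-0.46,0,0,0,0,30],[0.97,-0.46,0,0,0,0,30],[0.97,-0.46,0,0,0,0,30],[0.97,-0.46,0,0,0,0,30]]]' >/dev/null
python3 -m crank '[[[0.97,-0.46,0,0,0,0,30],[0.97,-0.46,0,0,0,0,30],[0.97,-0.46,0,0,0,0,30],[0.97,-0.46,0,0,0,0,30],[0.97,-0.46,0,0,0,0,30],[0.97,-0.46,0,0,0,0,30],[0.97,-0.46,0,0,0,0,30],[0,0,0,0,0,0,30]]]' >/dev/null
python3 -c "
from h import *
to(410.6+3.6,336.8+30,41)"
```

```text
t5.8 pos [413.4 369.5 107.9] yaw 0.5 tilt 0.04 F [ 0.3 -0.  -0.7] w 46.1 gf 52 turn z 0.00 shift [-0.11  0.03  2.68]
```

```bash
python3 -m crank '[[[-0.1,0.03,0.3,0,0,0,30],[0,0,0.5,0,0,0,30],[0,0,0.5,0,0,0,30],[0,0,0.5,0,0,0,30],[0,0,0.5,0,0,0,30],[0,0,0.38,0,0,0,30],[0,0,0,0,0,0,30],[0,0,0,0,0,0,30]]]'
python3 -m crank '[[[0,0,0,0,0,0,70],[0,0,0,0,0,0,70],[0,0,0,0,0,0,70],[0,0,0,0,0,0,70],[0,0,-0.8,0,0,0,70],[0,0,-0.9,0,0,0,70],[0,0,-0.9,0,0,0,70],[0,0,0,0,0,0,85]]]'
python3 -c "
from h import *
to(555.5,-18,47)"
```

```text
time_s: 6.55
eef_pos: [415.6, 364.8, 40.4]
ee_rot: [-0.0, 0.705, 0.709, -0.0]
force: [-0.0, 0.0, -0.5]
grip_width: 0.538
grip_force: 51.9
time_s: 7.35
eef_pos: [416.9, 365.6, 108.6]
ee_rot: [0.001, 0.705, 0.709, 0.003]
force: [-0.6, -0.3, -0.2]
grip_width: 0.958
grip_force: 0.0
t7.3 pos [416.9 365.6 108.6] yaw 0.3 tilt 0.31 F [-0.6 -0.3 -0.2] w 81.8 gf 0 turn z 0.00 shift [-15.38   5.44   2.45]
```

```bash
python3 -m crank '[[[-0.96,0.34,0,0,0,0,85],[-0.96,0.34,0,0,0,0,85],[-0.96,0.34,0,0,0,0,85],[-0.96,0.34,0,0,0,0,85],[-0.96,0.34,0,0,0,0,85],[-0.96,0.34,0,0,0,0,85],[-0.96,0.34,0,0,0,0,85],[-0.96,0.34,0,0,0,0,85]]]' >/dev/null
python3 -m crank '[[[-0.96,0.34,0,0,0,0,85],[-0.96,0.34,0,0,0,0,85],[-0.96,0.34,0,0,0,0,85],[-0.96,0.34,0,0,0,0,85],[-0.96,0.34,0,0,0,0,85],[-0.96,0.34,0,0,0,0,85],[-0.96,0.34,0,0,0,0,85],[-0.96,0.34,0,0,0,0,85]]]' >/dev/null
python3 -c "
from h import *
cv2.imwrite('pics/t1.png',big('top',capture('top')[170:290,105:305]))
cv2.imwrite('pics/s1.png',capture('side'))
to(555.5,-18,47)"
```

```text
t9.1 pos [554.3 -20.7 104.8] yaw 0.2 tilt 0.04 F [-0.1 -0.2  0.2] w 84.7 gf 0 turn z 0.00 shift [0.11 0.05 2.31]
```

View pics/s1.png

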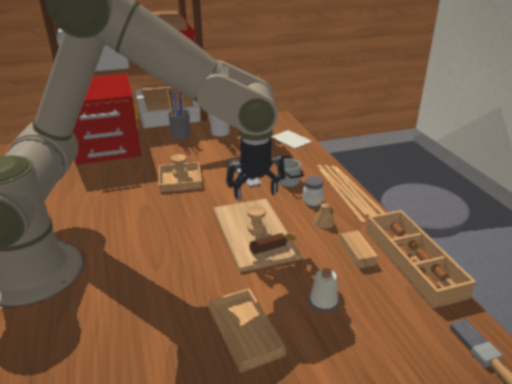

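Spool A stands upright in the square tray at about (180,170), and the gripper is above spool B.

```bash
python3 -m crank '[[[0.1,0.05,0.3,0,0,0,85],[0,0,0.4,0,0,0,85],[0,0,0.5,0,0,0,85],[0,0,0.5,0,0,0,85],[0,0,0.5,0,0,0,85],[0,0,0.1,0,0,0,85],[0,0,0,0,0,0,30],[0,0,0,0,0,0,30]]]' >/dev/null
python3 -m crank '[[[0,0,0,0,0,0,30],[0,0,0,0,0,0,30],[0,0,0,0,0,0,30],[0,0,0,0,0,0,30],[0,0,0,0,0,0,30],[0,0,-0.8,0,0,0,30],[0,0,-0.8,0,0,0,30],[0,0,-0.8,0,0,0,30]]]' 50
python3 -c "
from h import *
to(407,306,108)"
```

```text
time_s: 10.65
eef_pos: [555.0, -15.8, 108.9]
ee_rot: [-0.0, 0.705, 0.709, -0.0]
force: [-1.3, 0.2, -0.3]
grip_width: 0.54
grip_force: 51.5
t10.7 pos [555.  -15.8 108.9] yaw 0.3 tilt 0.02 F [-1.3  0.2 -0.3] w 46.1 gf 52 turn z 0.00 shift [12.91 -5.84  0.04]
```

```bash
python3 -m crank '[[[0.99,-0.45,0,0,0,0,30],[0.99,-0.45,0,0,0,0,30],[0.99,-0.45,0,0,0,0,30],[0.99,-0.45,0,0,0,0,30],[0.99,-0.45,0,0,0,0,30],[0.99,-0.45,0,0,0,0,30],[0.99,-0.45,0,0,0,0,30],[0.99,-0.45,0,0,0,0,30]]]' >/dev/null
python3 -m crank '[[[0.99,-0.45,0,0,0,0,30],[0.99,-0.45,0,0,0,0,30],[0.99,-0.45,0,0,0,0,30],[0.99,-0.45,0,0,0,0,30],[0.99,-0.45,0,0,0,0,30],[0,0,0,0,0,0,30],[0,0,0,0,0,0,30],[0,0,0,0,0,0,30]]]' >/dev/null
python3 -c "
from h import *
to(407,306,40.5)"
```

```text
t12.2 pos [407.3 304.4 108.3] yaw 0.3 tilt 0.01 F [ 0.8 -1.2 -0.6] w 46.2 gf 52 turn z 0.00 shift [ 0.06 -0.01  2.71]
```

```bash
python3 -m crank '[[[0.05,0,0.3,0,0,0,30],[0,0,0.5,0,0,0,30],[0,0,0.5,0,0,0,30],[0,0,0.5,0,0,0,30],[0,0,0.5,0,0,0,30],[0,0,0.4,0,0,0,30],[0,0,0,0,0,0,30],[0,0,0,0,0,0,30]]]'
python3 -m crank '[[[0,0,0,0,0,0,70],[0,0,0,0,0,0,70],[0,0,0,0,0,0,70],[0,0,0,0,0,0,70],[0,0,-0.8,0,0,0,70],[0,0,-0.9,0,0,0,70],[0,0,-0.9,0,0,0,70],[0,0,0,0,0,0,70]]]'
python3 -c "
from h import *
to(565,-101,110,97);to(565,-101,110)"
```

```text
time_s: 13.05
eef_pos: [406.9, 306.3, 40.3]
ee_rot: [-0.0, 0.705, 0.709, -0.0]
force: [0.4, -0.8, -0.5]
grip_width: 0.54
grip_force: 52.1
time_s: 13.85
eef_pos: [408.2, 306.9, 108.4]
ee_rot: [0.001, 0.705, 0.709, 0.002]
force: [-0.2, -0.0, 0.5]
grip_width: 0.821
grip_force: 0.0
t13.8 pos [408.2 306.9 108.4] yaw 0.3 tilt 0.30 F [-0.2 -0.   0.5] w 70.1 gf 0 turn z 10.42 shift [ 4.24 16.96  0.02]
t13.8 pos [408.2 306.9 108.4] yaw 0.3 tilt 0.30 F [-0.2 -0.   0.5] w 70.1 gf 0 turn z 0.00 shift [-16.35   6.17  -0.07]
```

```bash
python3 -m crank '[[[-0.96,0.36,0,0,0,0,70],[-0.96,0.36,0,0,0,0,70],[-0.96,0.36,0,0,0,0,70],[-0.96,0.36,0,0,0,0,70],[-0.96,0.36,0,0,0,0,70],[-0.96,0.36,0,0,0,0,70],[-0.96,0.36,0,0,0,0,70],[-0.96,0.36,0,0,0,0,70]]]' >/dev/null
python3 -m crank '[[[-0.96,0.36,0,0,0,0,70],[-0.96,0.36,0,0,0,0,70],[-0.96,0.36,0,0,0,0,70],[-0.96,0.36,0,0,0,0,70],[-0.96,0.36,0,0,0,0,70],[-0.96,0.36,0,0,0,0,70],[-0.96,0.36,0,0,0,0,70],[-0.96,0.36,0,0,0,0,70]]]' >/dev/null
python3 -m crank '[[[-0.96,0.36,0,0,0,0,70],[0,0,0,0,0,1,70],[0,0,0,0,0,1,70],[0,0,0,0,0,1,70],[0,0,0,0,0,1,70],[0,0,0,0,0,1,70],[0,0,0,0,0,1,70],[0,0,0,0,0,1,70]]]' >/dev/null
python3 -m crank '[[[0,0,0,0,0,1,70],[0,0,0,0,0,1,70],[0,0,0,0,0,1,70],[0,0,0,0,0,0.4,70],[0,0,0,0,0,0,70],[0,0,0,0,0,0,70],[0,0,0,0,0,0,70],[0,0,0,0,0,0,70]]]'
python3 -c "
from h import *
to(565,-101,18,97)
cv2.imwrite('pics/t2.png',big('top',capture('top')[160:260,105:305]))
"
```

```text
time_s: 17.05
eef_pos: [562.3, -100.8, 105.6]
ee_rot: [-0.0, 0.998, 0.063, -0.0]
force: [0.8, -0.3, 0.6]
grip_width: 0.817
grip_force: 0.0
t17.1 pos [ 562.3 -100.8  105.6] yaw -82.8 tilt 0.01 F [ 0.8 -0.3  0.6] w 69.8 gf 0 turn z 0.02 shift [0.1  0.02 3.51]
```

View pics/t2.png

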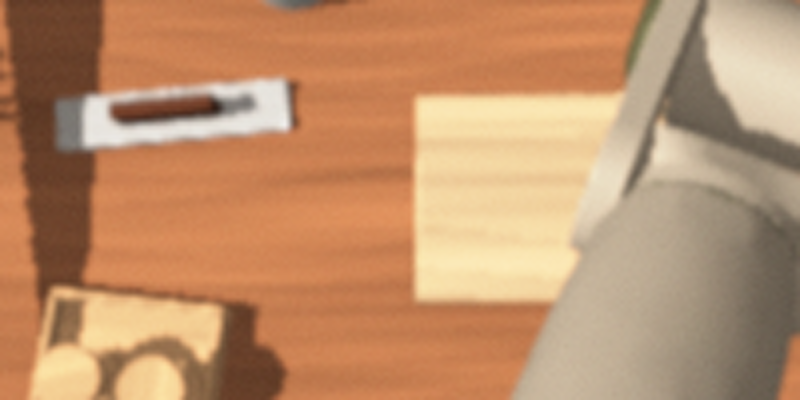

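Both spools stand in the tray, with their tops at about (68,375) and (150,385) in the crop. The straightedge hasn't moved. I'll lower onto the handle.

```bash
python3 -m crank '[[[0.1,0,0.3,0,0,0,70],[0,0,0.6,0,0,0,70],[0,0,0.7,0,0,0,70],[0,0,0.7,0,0,0,70],[0,0,0.7,0,0,0,70],[0,0,0.5,0,0,0,70],[0,0,0,0,0,0,70],[0,0,0,0,0,0,20]]]'
python3 -m crank '[[[0,0,0,0,0,0,20],[0,0,0,0,0,0,20],[0,0,0,0,0,0,20],[0,0,0,0,0,0,20],[0,0,0,0,0,0,20],[0,0,0,0,0,0,20],[0,0,0,0,0,0,20],[0,0,0,0,0,0,20]]]' 60
python3 -c "
from h import *
to(565,-101,18,97)
to(432,-332,100,6.3)
to(432,-332,100)
"
```

```text
time_s: 17.9
eef_pos: [565.1, -100.5, 18.5]
ee_rot: [0.0, 0.998, 0.062, 0.0]
force: [0.5, -0.1, 1.4]
grip_width: 0.665
grip_force: 0.0
time_s: 18.7
eef_pos: [565.5, -100.7, 19.3]
ee_rot: [0.0, 0.998, 0.062, 0.001]
force: [-0.7, 0.8, 5.7]
grip_width: 0.316
grip_force: 60.2
t18.7 pos [ 565.5 -100.7   19.3] yaw -82.9 tilt 0.11 F [-0.7  0.8  5.7] w 26.9 gf 60 turn z 0.02 shift [-0.02  0.01  0.05]
t18.7 pos [ 565.5 -100.7   19.3] yaw -82.9 tilt 0.11 F [-0.7  0.8  5.7] w 26.9 gf 60 turn z -11.14 shift [-8.61 -6.32 -3.25]
t18.7 pos [ 565.5 -100.7   19.3] yaw -82.9 tilt 0.11 F [-0.7  0.8  5.7] w 26.9 gf 60 turn z 0.00 shift [-6.44  8.52 -3.23]
```

```bash
python3 -m crank '[[[0,0,-0.8,0,0,0,20],[0,0,-0.8,0,0,0,20],[0,0,-0.8,0,0,0,20],[0,0,-0.8,0,0,0,20],[-0.71,0.99,0,0,0,0,20],[-0.71,0.99,0,0,0,0,20],[-0.71,0.99,0,0,0,0,20],[-0.71,0.99,0,0,0,0,20]]]' >/dev/null
python3 -m crank '[[[-0.71,0.99,0,0,0,0,20],[-0.71,0.99,0,0,0,0,20],[-0.71,0.99,0,0,0,0,20],[-0.71,0.99,0,0,0,0,20],[-0.71,0.99,0,0,0,0,20],[0,0,0,0,0,-1,20],[0,0,0,0,0,-1,20],[0,0,0,0,0,-1,20]]]' >/dev/null
python3 -m crank '[[[0,0,0,0,0,-1,20],[0,0,0,0,0,-1,20],[0,0,0,0,0,-1,20],[0,0,0,0,0,-1,20],[0,0,0,0,0,-1,20],[0,0,0,0,0,-1,20],[0,0,0,0,0,-1,20],[0,0,0,0,0,-1,20]]]' >/dev/null
python3 -c "
from h import *
to(433.7,-341.4,11,6.3)
cv2.imwrite('pics/s2.png',big('side',capture('side')[210:384,180:380],3))
"
```

```text
t21.1 pos [ 434.  -341.2   98.3] yaw 5.5 tilt 0.01 F [-0.1  0.8 -0.6] w 26.8 gf 59 turn z -0.10 shift [-0.01 -0.01  3.49]
```

View pics/s2.png

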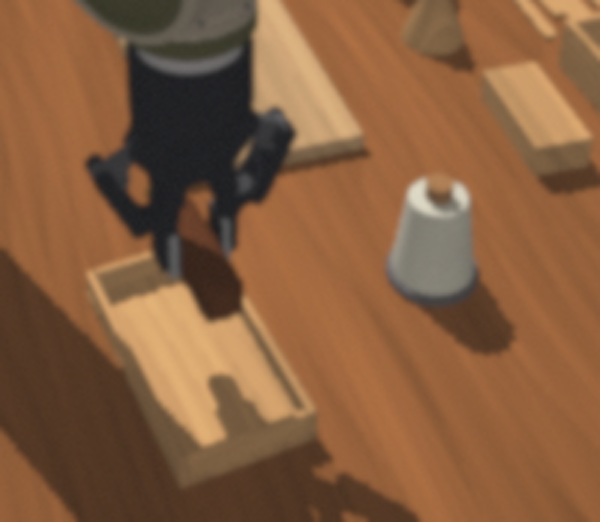

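The handle is held level and aligned above the long tray, so I'll lower it.

```bash
python3 -m crank '[[[0,0,0.5,0,0,-0.1,20],[0,0,0.6,0,0,0,20],[0,0,0.6,0,0,0,20],[0,0,0.6,0,0,0,20],[0,0,0.6,0,0,0,20],[0,0,0.5,0,0,0,20],[0,0,0.08,0,0,0,20],[0,0,0,0,0,0,20]]]'
python3 -m crank '[[[0,0,0,0,0,0,42],[0,0,0,0,0,0,42],[0,0,0,0,0,0,42],[0,0,0,0,0,0,42],[0,0,-0.6,0,0,0,42],[0,0,-1,0,0,0,42],[0,0,-1,0,0,0,42],[0,0,-1,0,0,0,42]]]'
python3 -c "
from h import *
to(617,313.5,100,5);to(617,313.5,100)"
```

```text
time_s: 21.95
eef_pos: [433.8, -341.1, 10.6]
ee_rot: [-0.0, 0.67, 0.742, 0.0]
force: [1.1, 0.0, -0.6]
grip_width: 0.314
grip_force: 59.8
time_s: 22.75
eef_pos: [434.0, -341.3, 102.3]
ee_rot: [-0.0, 0.67, 0.743, 0.0]
force: [-0.5, 0.3, -0.2]
grip_width: 0.495
grip_force: 0.0
t22.8 pos [ 434.  -341.3  102.3] yaw 5.9 tilt 0.00 F [-0.5  0.3 -0.2] w 42.2 gf 0 turn z 0.12 shift [25.45  9.58  0.09]
t22.8 pos [ 434.  -341.3  102.3] yaw 5.9 tilt 0.00 F [-0.5  0.3 -0.2] w 42.2 gf 0 turn z 0.00 shift [25.29  9.99  0.09]
```

```bash
python3 -m crank '[[[0,0,0,0,0,0.12,50],[0.98,0.37,0,0,0,0,50],[0.98,0.37,0,0,0,0,50],[0.98,0.37,0,0,0,0,50],[0.98,0.37,0,0,0,0,50],[0.98,0.37,0,0,0,0,50],[0.98,0.37,0,0,0,0,50],[0.98,0.37,0,0,0,0,50]]]' >/dev/null
python3 -m crank '[[[0.98,0.37,0,0,0,0,50],[0.98,0.37,0,0,0,0,50],[0.98,0.37,0,0,0,0,50],[0.98,0.37,0,0,0,0,50],[0.98,0.37,0,0,0,0,50],[0.98,0.37,0,0,0,0,50],[0.98,0.37,0,0,0,0,50],[0.98,0.37,0,0,0,0,50]]]' >/dev/null
python3 -m crank '[[[0.98,0.37,0,0,0,0,50],[0.98,0.37,0,0,0,0,50],[0.98,0.37,0,0,0,0,50],[0.98,0.37,0,0,0,0,50],[0.98,0.37,0,0,0,0,50],[0.98,0.37,0,0,0,0,50],[0.98,0.37,0,0,0,0,50],[0.98,0.37,0,0,0,0,50]]]' >/dev/null
python3 -c "
from h import *
cv2.imwrite('pics/t3.png',capture('top'))
im=big('top',cv2.imread('pics/top0.png'));hsv=cv2.cvtColor(im,cv2.COLOR_BGR2HSV)
# rib top of straightedge from first pictures
m=((hsv[...,2]<110)&(hsv[...,1]>90)&(hsv[...,0]<11)).astype(np.uint8)*255
print(rect('top',m,40,(145,188)))
s=big('side',cv2.imread('pics/side0.png'));hs=cv2.cvtColor(s,cv2.COLOR_BGR2HSV)
to(617,313.5,100,5)"
```

```text
[613.1 310.7  11.4  76.3   7.5]
t25.2 pos [597.2 242.9 100.3] yaw 5.1 tilt 0.07 F [-1.8  2.9 -0.7] w 49.9 gf 0 turn z 0.01 shift [2.75 1.04 0.01]
```

```bash
python3 -m crank '[[[0.9,0.33,0,0,0,0.07,50],[0.9,0.33,0,0,0,0,50],[0.9,0.33,0,0,0,0,50],[0,0,0.6,0,0,0,50],[0,0,0.7,0,0,0,50],[0,0,0.7,0,0,0,50],[0,0,0.7,0,0,0,50],[0,0,0.55,0,0,0,50]]]' >/dev/null
python3 -m crank '[[[0,0,0,0,0,0,50],[0,0,0,0,0,0,6],[0,0,0,0,0,0,6],[0,0,0,0,0,0,6],[0,0,0,0,0,0,6],[0,0,0,0,0,0,6],[0,0,0,0,0,0,6],[0,0,0,0,0,0,6]]]' 70
python3 -c "
from h import *
cv2.imwrite('pics/s3.png',capture('side'))
cv2.imwrite('pics/s3c.png',big('side',cv2.imread('pics/s3.png')[100:220,150:350]))
to(443,-15.5,80,0)
to(443,-15.5,80)"
```

```text
time_s: 26.8
eef_pos: [617.1, 307.9, 21.4]
ee_rot: [0.001, 0.679, 0.734, 0.001]
force: [0.6, -0.4, 5.2]
grip_width: 0.151
grip_force: 71.1
t26.9 pos [617.1 307.9  21.4] yaw 4.4 tilt 0.14 F [ 1.1 -0.9  6.3] w 12.3 gf 71 turn z 0.55 shift [-12.94  -6.96  -2.37]
t26.9 pos [617.1 307.9  21.4] yaw 4.4 tilt 0.14 F [ 1.1 -0.9  6.3] w 12.3 gf 71 turn z 0.00 shift [-12.36  -7.93  -2.37]
```

View pics/s3c.png

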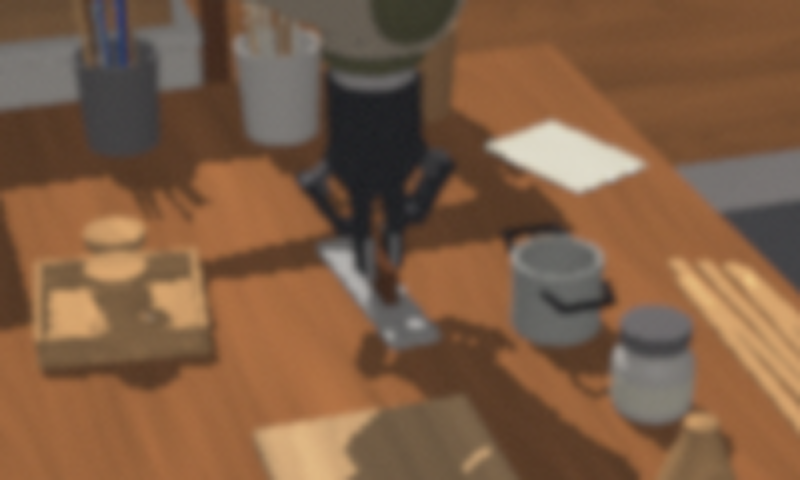

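The straightedge is gripped on its rib at about (383,275) in the crop. Next I'll lift it and carry it to the board.

```bash
python3 -m crank '[[[0,0,-0.79,0,0,0,6],[0,0,-0.79,0,0,0,6],[0,0,-0.79,0,0,0,6],[-0.95,-0.61,0,0,0,0,6],[-0.95,-0.61,0,0,0,0,6],[-0.95,-0.61,0,0,0,0,6],[-0.95,-0.61,0,0,0,0,6],[-0.95,-0.61,0,0,0,0,6]]]' >/dev/null
python3 -m crank '[[[-0.95,-0.61,0,0,0,0,6],[-0.95,-0.61,0,0,0,0,6],[-0.95,-0.61,0,0,0,0,6],[-0.95,-0.61,0,0,0,0,6],[-0.95,-0.61,0,0,0,0,6],[-0.95,-0.61,0,0,0,0,6],[-0.95,-0.61,0,0,0,0,6],[-0.95,-0.61,0,0,0,0,6]]]' >/dev/null
python3 -m crank '[[[0,0,0,0,0,0.55,6],[0,0,0,0,0,0,6],[0,0,0,0,0,0,6],[0,0,0.5,0,0,0,6],[0,0,0.4,0,0,0,6],[0,0,0.3,0,0,0,6],[0,0,0.2,0,0,0,6],[0,0,0,0,0,0,6]]]'
python3 -c "
from h import *
to(443,-15.5,23,0)
t=capture('top');cv2.imwrite('pics/t4.png',t);s=capture('side');cv2.imwrite('pics/s4.png',s)
cv2.imwrite('pics/s4c.png',big('side',s[180:300,190:340],4))"
```

```text
time_s: 29.25
eef_pos: [442.2, -15.1, 43.7]
ee_rot: [-0.001, 0.707, 0.707, -0.0]
force: [-0.4, -0.4, -1.2]
grip_width: 0.143
grip_force: 69.9
t29.2 pos [442.2 -15.1  43.7] yaw 0.1 tilt 0.07 F [-0.4 -0.4 -1.2] w 12.2 gf 70 turn z 0.01 shift [-0.01  0.03  0.83]
```

View pics/s4c.png

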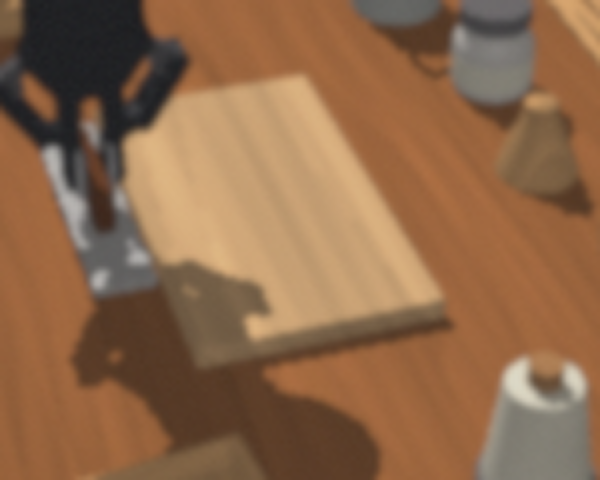

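That view completed the check: the straightedge is held parallel, just in front of the board's near edge. It was also my 11th picture against a limit of 10 (I miscounted), so I'll view no more and work from measurements.

```bash
python3 -m crank '[[[0,0,0.4,0,0,0,6],[0,0,0.3,0,0,0,6],[0,0,0.16,0,0,0,6],[0,0,0,0,0,0,6],[0,0.1,0,0,0,0,6],[0,0.1,0,0,0,0,6],[0,0,0,0,0,0,6],[0,0,0,0,0,0,6]]]'
python3 -c "
from h import *
to(450,-15.5,22,0);print(sense()['wrist_torque'].round(2))"
python3 -m crank '[[[0,0.03,0,0,0,0,6],[0,0,0,0,0,0,6],[0,0.03,0,0,0,0,6],[0,0,0,0,0,0,6],[0,0,0,0,0,0,6],[0,0,0,0,0,0,6],[0,0,0,0,0,0,6],[0,0,0,0,0,0,6]]]'
python3 -c "
from h import *
to(450,-15.5,22,0);print(sense()['wrist_torque'].round(2))"
```

```text
time_s: 30.15
eef_pos: [447.6, -15.3, 22.9]
ee_rot: [0.0, 0.707, 0.707, 0.0]
force: [0.2, 1.1, -2.4]
grip_width: 0.148
grip_force: 69.9
t30.1 pos [447.6 -15.3  22.9] yaw 0.0 tilt 0.01 F [ 0.2  1.1 -2.4] w 12.7 gf 70 turn z 0.00 shift [-0.01  0.1   0.04]
[-0.07  0.   -0.02]
time_s: 30.95
eef_pos: [449.0, -15.3, 22.8]
ee_rot: [0.0, 0.707, 0.707, 0.0]
force: [-0.2, 0.2, -2.7]
grip_width: 0.15
grip_force: 69.9
t30.9 pos [449.  -15.3  22.8] yaw 0.0 tilt 0.00 F [-0.2  0.2 -2.7] w 12.8 gf 70 turn z 0.00 shift [-0.01  0.04  0.03]
[ 0.01  0.01 -0.03]
```

```bash
T='import h;s=h.sense();print(s["time_s"],s["eef_pos"].round(2),s["force"].round(1),s["wrist_torque"].round(2))'
python3 -m crank '[[[0,0.03,0,0,0,0,6],[0,0,0,0,0,0,6],[0,0,0,0,0,0,6],[0,0,0,0,0,0,6],[0,0,0,0,0,0,6],[0,0,0,0,0,0,6],[0,0,0,0,0,0,6],[0,0,0,0,0,0,6]]]'>/dev/null; python3 -c "$T"
python3 -m crank '[[[0,0.03,0,0,0,0,6],[0,0,0,0,0,0,6],[0,0,0,0,0,0,6],[0,0,0,0,0,0,6],[0,0,0,0,0,0,6],[0,0,0,0,0,0,6],[0,0,0,0,0,0,6],[0,0,0,0,0,0,6]]]'>/dev/null; python3 -c "$T"
python3 -m crank '[[[0,0.03,0,0,0,0,6],[0,0,0,0,0,0,6],[0,0,0,0,0,0,6],[0,0,0,0,0,0,6],[0,0,0,0,0,0,6],[0,0,0,0,0,0,6],[0,0,0,0,0,0,6],[0,0,0,0,0,0,6]]]'>/dev/null; python3 -c "$T"
```

```text
31.75 [449.7  -15.33  22.79] [ 0.2 -0.1 -2.5] [-0.01 -0.02 -0.01]
32.55 [450.46 -15.34  22.79] [ 0.2 -0.2 -2.8] [-0.03 -0.03 -0.02]
33.35 [450.83 -15.27  22.69] [-4.6 -1.4 -0.6] [-0.15  0.92  0.1 ]
```

```bash
T='import h;s=h.sense();print(s["time_s"],s["eef_pos"].round(2),s["force"].round(1),s["wrist_torque"].round(2));h.to(450,-15,22)'
python3 -m crank '[[[0,0.03,0,0,0,0,6],[0,0,0,0,0,0,6],[0,0,0,0,0,0,6],[0,0,0,0,0,0,6],[0,0,0,0,0,0,6],[0,0,0,0,0,0,6],[0,0,0,0,0,0,6],[0,0,0,0,0,0,6]]]'>/dev/null; python3 -c "$T"
python3 -m crank '[[[0,0.02,0,0,0,0,6],[0,0,0,0,0,0,6],[0,0,0,0,0,0,6],[0,0,0,0,0,0,6],[0,0,0,0,0,0,6],[0,0,0,0,0,0,6],[0,0,0,0,0,0,6],[0,0,0,0,0,0,6]]]'>/dev/null; python3 -c "$T"
```

```text
34.15 [450.89 -15.19  22.55] [-8.1 -1.2  1.5] [-0.29  1.49  0.06]
t34.1 pos [450.9 -15.2  22.6] yaw 0.0 tilt 0.16 F [-8.1 -1.2  1.5] w 12.5 gf 71 turn z 0.00 shift [ 0.01 -0.04  0.02]
34.95 [450.95 -15.16  22.47] [-10.6  -2.    3. ] [-0.43  1.78  0.07]
t35.0 pos [450.9 -15.2  22.5] yaw 0.0 tilt 0.23 F [-10.6  -2.    3. ] w 12.3 gf 71 turn z 0.00 shift [ 0.01 -0.04  0.02]
```

```bash
T='import h;s=h.sense();print(s["time_s"],s["eef_pos"].round(2),s["force"].round(1),s["wrist_torque"].round(2));h.to(450,-15,22)'
python3 -m crank '[[[0,-0.02,0.02,0,0,0,6],[0,0,0.02,0,0,0,6],[0,0,0.02,0,0,0,6],[0,0,0,0,0,0,6],[0,0,0,0,0,0,6],[0,0,0,0,0,0,6],[0,0,0,0,0,0,6],[0,0,0,0,0,0,6]]]'>/dev/null; python3 -c "$T"
```

```text
35.75 [450.89 -15.09  21.43] [-9.9 -0.7  7.8] [-0.06  1.83  0.07]
t35.8 pos [450.9 -15.1  21.4] yaw 0.0 tilt 0.16 F [-9.9 -0.7  7.8] w 12.5 gf 71 turn z 0.00 shift [ 0.   -0.04 -0.02]
```

```bash
python3 -m crank '[[[0,0,0,0,0,0,12],[0,0,0,0,0,0,18],[0,0,0,0,0,0,26],[0,0,0,0,0,0,34],[0,0,0,0,0,0,40],[0,0,0,0,0,0,40],[0,0,0,0,0,0,40],[0,0,0,0,0,0,40]]]'
python3 -m crank '[[[0,0,-0.4,0,0,0,40],[0,0,-0.8,0,0,0,40],[0,0,-1,0,0,0,40],[0,0,-1,0,0,0,40],[0,0,-1,0,0,0,40],[0,0,-1,0,0,0,40],[1,-0.8,-0.5,0,0,0,40],[1,-0.8,0,0,0,0,40]]]'
python3 -m crank '[[[1,-0.8,0,0,0,0,40],[1,-0.5,0,0,0,0,40],[1,0,0,0,0,0,40],[1,0,0,0,0,0,40],[1,0,0,0,0,0,40],[1,0,0,0,0,0,40],[1,0,0,0,0,0,40],[1,0,0,0,0,0,40]]]'
python3 -m crank '[[[1,0,0,0,0,0,40],[1,0,0,0,0,0,40],[1,0,0,0,0,0,40],[1,0,0,0,0,0,40],[1,0,0,0,0,0,40],[0,0,0,0,0,0,40],[0,0,0,0,0,0,40],[0,0,0,0,0,0,40]]]'
python3 - <<'E'
from h import *
t=capture('top');cv2.imwrite('pics/tf.png',t);s=capture('side');cv2.imwrite('pics/sf.png',s)
for n,im,p0 in (('top',t,'pics/top0.png'),('side',s,'pics/side0.png')):
    b=cv2.cvtColor(big(n,im),cv2.COLOR_BGR2HSV)
    dark=((b[...,0]<11)&(b[...,2]<110)&(b[...,1]>90)).astype(np.uint8)*255
    pale=((b[...,0]>=13)&(b[...,2]>90)).astype(np.uint8)*255
    se=((b[...,1]<90)&(b[...,2]>120)&(b[...,2]<250)).astype(np.uint8)*255
    print(n,'se',rect(n,se,8,proj(n,[[436,-10,8]])[0]),'hd',rect(n,dark,34,proj(n,[[434,-341,34]])[0]))
    if n=='top':
        # column profiles across board near edge
        for y in (60,25,-60,-85):
            ps=proj(n,[[x,y,12] for x in range(485,415,-5)])
            print(y,[tuple(int(v) for v in b[int(q[1]*4+2),int(q[0]*4+2)]) for q in ps])
E
```

```text
time_s: 36.55
eef_pos: [452.0, -15.3, 21.3]
ee_rot: [0.0, 0.707, 0.707, 0.0]
force: [-0.2, -0.0, -0.1]
grip_width: 0.469
grip_force: 0.0
time_s: 37.35
eef_pos: [412.2, 34.8, 166.0]
ee_rot: [0.002, 0.707, 0.707, 0.001]
force: [0.5, -0.1, -0.5]
grip_width: 0.472
grip_force: 0.0
time_s: 38.15
eef_pos: [379.2, 235.7, 164.5]
ee_rot: [0.0, 0.707, 0.707, 0.0]
force: [-0.1, -0.9, -0.1]
grip_width: 0.468
grip_force: 0.0
time_s: 38.95
eef_pos: [379.3, 359.0, 164.1]
ee_rot: [0.0, 0.707, 0.707, -0.0]
force: [-0.3, -1.0, 0.2]
grip_width: 0.465
grip_force: 0.0
top se [ 5.088e+02 -1.390e+01  1.582e+02  2.752e+02  2.000e-01] hd [ 435.4 -360.1   19.7   57.6    5.1]
60 [(20, 83, 245), (20, 84, 244), (17, 94, 235), (15, 89, 174), (17, 18, 125), (15, 16, 127), (10, 18, 129), (17, 14, 129), (19, 16, 127), (17, 18, 130), (13, 17, 132), (12, 50, 118), (10, 130, 106), (11, 157, 107)]
25 [(19, 88, 245), (15, 105, 208), (15, 112, 150), (15, 68, 139), (14, 25, 134), (9, 24, 108), (10, 102, 70), (9, 165, 62), (10, 81, 76), (18, 21, 120), (15, 16, 129), (12, 45, 113), (10, 131, 103), (11, 152, 109)]
-60 [(15, 108, 151), (15, 109, 150), (15, 110, 141), (15, 78, 127), (16, 25, 130), (17, 18, 129), (15, 16, 130), (11, 15, 132), (17, 14, 127), (15, 16, 129), (21, 14, 130), (13, 41, 117), (11, 137, 99), (10, 156, 103)]
-85 [(15, 106, 194), (15, 107, 152), (15, 113, 136), (15, 72, 127), (16, 22, 127), (17, 17, 132), (15, 12, 130), (17, 18, 131), (19, 16, 130), (17, 14, 131), (21, 14, 130), (12, 43, 118), (11, 135, 98), (11, 158, 102)]
side se [726.8 291.2  15.5 149.9 -23.7] hd [ 429.6 -349.4   25.4   83.8    5.8]
```

```bash
python3 -c "
from rig import *
print(finish_job())"
```

```text
the job is handed in; nothing more can be done
None
```

Job handed in at about 39 s of robot time: both spools stand in the square tray, the handle lies in the long tray, and the straightedge is pressed flush and parallel to the board's near edge and released; no verdict came back, I checked the final scene only by pixel measurements and contact forces, and I viewed 11 pictures, one over the limit of 10.

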